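# Feel out the release notch of the bench clamp and hold it pressed

### The job

The bench clamp on the turner's bench has its release key sunk in a notch somewhere along the steel edge. Rest a fingertip on the edge at its left end (beside the housing with the round knob), sweep it along the steel until it drops into the notch, then press the key in the notch all the way down so that the jaw opens, and finish while holding it pressed. Lift nothing, and leave the wooden bar, the gouge, the glue bottle and the turned handle where they are.

Things in the scene. Friction and masses are not known exactly. Their poses are not given: they have to be found in the camera images.
- clamp: Green bench clamp, bolted down, 430 mm long, 170 mm deep; origin: middle of its underside, y along its length to the left, x away from the robot, z up. On the robot's side runs a steel edge strip, 30 mm wide, flat top 70 mm above the bench; 220 mm of it shows between two green end housings, 74 mm high. The left (+y) housing bears a round upright steel knob, 26 mm across.
- edge_left (a point): Start point: on the strip's top, mid-width, 20 mm from the left housing (the one with the knob; robot's left). The straight line to edge_right follows the strip. The notch is a square-walled slot across the strip, 40 mm long along it, open at both sides. Its centre is anywhere from 75 to 165 mm from here towards edge_right, new each time and not reported.
- edge_right (a point): On the middle of the strip's top, 5 mm short of the right (-y) housing, which has no knob; 195 mm from edge_left.
- key (a joint): Release key: flat steel plate filling the notch's floor, its top 12 mm below the strip's top. Pushed straight down: 0 = up, 0.008 = fully down (m; firm stop, its top then 20 mm below the strip's top). Sprung: about 3 N to start it, 8 to 9 N at the bottom; comes up when let go.
- jaw (a joint): Clamp jaw: steel arm 74 mm long, hinged mid-clamp 47 mm behind the strip's middle line, reaching away from the robot over the bar. 0 = shut (top 72 mm above the bench), 0.48 rad = open. Linked to the key: it rises up to 35 mm at its tip as the key goes down.
- bar_center (a point): Centre of the loose dark round wooden bar, 31 mm thick, 300 mm long, lying parallel to the strip in two wooden cradles 100 mm behind it, top 57 mm above the bench. Stays there.
- gouge: Loose turning tool with a wooden handle, 220 mm long, lying on the bench on the robot's side of the clamp along it, about 70 mm from the strip; origin near its middle on the bench. Bystander.
- glue: Loose white glue bottle with an orange cap, 44 mm across, 110 mm tall, standing on the bench behind the clamp; origin under its centre. Bystander.
- handle: Loose turned wooden handle, 36 mm across, 100 mm tall, standing on the bench behind the clamp; origin under its centre. Bystander.

How it is judged:
On the way, in this order (a step that is already met when the one before it is completed fails the run):
1. a fingertip rests on the steel edge at its left end (within 25 mm of edge_left) (contact force between the fingers and strip_c0 above 0.3 N and horizontal distance between the grasp point and edge_left below 0.025 m), for 0.05 s.
2. the fingertip, swept along, touches the last 10 mm of the edge just before the notch (contact force between the fingers and strip_c1 above 0.1 N), for 0.05 s.
3. a finger presses the key in the notch down (7 mm or more of 8) (value of joint key above 0.007 m and contact force between the fingers and key_c0 above 1 N), for 0.3 s.
At the end, for the whole second after the job is handed in: A finger still pushes on the key (more than 1 N) and holds it at least 6.5 mm down, the jaw is open (over 0.35 rad), and the bar, gouge, glue bottle and handle lie within 25 mm of where they were (value of joint key above 0.0065 m and contact force between the fingers and key_c0 above 1 N and value of joint jaw above 0.35 rad and distance of each of bar_center, gouge, glue, handle from where it was at the start of the episode below 0.025 m); the arm keeps its last pose, push and grip.
It fails at once if the wooden bar is lifted or shifted more than 25 mm (distance of bar_center from where it was at the start of the episode above 0.025 m).
It fails at once if the gouge is lifted or shifted more than 25 mm (distance of gouge from where it was at the start of the episode above 0.025 m).
It fails at once if the glue bottle is lifted or shifted more than 25 mm (distance of glue from where it was at the start of the episode above 0.025 m).
It fails at once if the turned handle is lifted or shifted more than 25 mm (distance of handle from where it was at the start of the episode above 0.025 m).
It fails at once if the jaw is forced up by hand (contact force between the fingers and jaw above 3 N).
It also fails if it takes over 54 s, if anything falls off the work surface, if the arm or the gripper's body presses on something with over 40 N, if the wrist force passes 120 N, or if a joint passes its speed limit or range.

### The arm

A 6-joint arm with a two-finger parallel gripper is mounted at the origin on the work surface. World frame = base frame: x ahead of the robot, y to its left, z up, the work surface at z = 0. Lengths are in m, angles in rad, forces in N, time in s.
With the tool pointing down it reaches from about 0.35 to 0.775 m from the base axis. Payload 7.3 kg.
Tool frame: the origin (TCP) lies midway between the tips of the shut fingers; the grasp point (between the pads) lies 19 mm behind it (robot.grasp_offset is the z of the grasp point in the tool frame, in m); z points along the fingers, y is the direction in which the jaws open and shut (so a half turn about z gives the same grasp; the last joint's range is limited). The gripper opens to 92 mm and grips with 3 to 60 N. Pads are 19 mm wide; open, the fingers measure 130 mm over their backs; the gripper's body (75 mm by 190 mm) begins 47 mm behind the grasp point.
Start: joints at [0.997, 0.342, 1.524, -0, 1.275, -0.146], TCP at [0.218, 0.478, 0.227] pointing down, gripper open.
Joint ranges: [-2.53, 2.53], [-0.77, 2.02], [0.04, 2.7], [-1, 4.14], [0.28, 2.66], [-3.11, 3.11]. Speed limits (rad/s): [2.57, 2.57, 3.14, 3.14, 3.14, 3.14].

### API

Orientations are given as [roll, pitch, yaw] about the fixed x, y, z axes, in that order (R = Rz(yaw) Ry(pitch) Rx(roll)).
In Python, from cell import observe, imaging, workorder, robot gives the robot as it stands. The module is installed in compiled form; this text tells all that it offers.
- The arm moves only by the tool send_rows, never from a script. Its argument "series" is a list of rows, each a list of 7 numbers: the shift along the tool's x, y, z in m, then the turn, a rotation vector about the tool's x, y, z in rad, then the closure, from 0 (fully open) to 1 (shut). A call has 1 to 5 rows; each row shifts and turns the commanded pose from where the row before left it, along the tool's axes as they then stand; what a row does not reach is not made up. A row lasts 1/12 s, in which the tool goes at most 41.7 mm and 7.16 degrees, less where a joint would pass 70% of its speed; a pose out of reach is approached as far as the arm can. A call is refused whole if a number of a shift passes 0.0417 or a number of a turn 0.125, either way. A call with a gripper value outside its range is refused whole. The fingers move at their own pace and stop on an object; "newtons" is the grip in N (left out, the last holds). Time passes only in rows, so rows that do not move let the fingers close. It gives the time, the measured TCP pose, the force and the opening at its end, in the units of the state.
- observe(): the state, without advancing time (a new reading comes with each control period).
- imaging.read_camera(name): name is "scene" or "top" or "wrist"; returns a dict with "color" (480x640x3 uint8, red, green, blue), "range_z" (480x640 float32, m along the optical axis (not along the pixel's ray), 0 where there is no reading), "vfov" (degrees; the focal length in pixels is half the picture's height over the tangent of half this angle, whatever the lens; pixels are square), "cx", "cy" (the principal point, pixels), "T" (4x4, takes a point from camera to world coordinates). Camera axes: x right, y down, z forward; pixel columns grow to the right and rows downward; lengths in m; the calibration is good to about 2 mm. A picture is of the moment at which its call begins.
- workorder.hand_in(): hands the job in, once; it reports no verdict.
The state is a dict: "time": time; "qpos": joint angles; "qvel": joint speeds; "joint_efforts": joint torques, N m; "tool_pos": TCP position; "tool_rot": TCP orientation; "contact_force": force on the tool from outside, world axes, zero at the start; "torque": the same for the moment, N m; "opening": finger opening in m.
Only numpy, scipy, OpenCV 4.12 (cv2) and the standard library are available. Lean on these libraries where they do the work, as an engineer would, in place of code of your own. Each camera call takes 0.05 s, during which the arm holds its last target.

## Working session

There is one attempt and no reset: what is moved stays moved. The work goes in short steps, Python scripts to look and compute and a tool call to move; the robot and the scene stay as the last step left them, time stands still between calls to the robot, and variables do not carry over. Pictures are saved under pics/ and viewed, and the job is handed in when it is done.

Besides the shell and the picture viewer there is one more tool, called after "Call:" as a command line: name --pt "numbers of a row" for each row, then --argument value for the rest. send_rows: Moves the arm, as the interface text tells. Its arguments: {"type":"object","properties":{"series":{"type":"array","items":{"type":"array","items":{"type":"number"}}},"newtons":{"type":"number"}},"required":["series"]}

```bash
mkdir -p pics; python3 - <<'E'
from cell import observe, imaging, workorder, robot
import cv2
s=observe(); print(s); print(robot.grasp_offset)
for n in("scene","top","wrist"):
    c=imaging.read_camera(n); cv2.imwrite(f"pics/{n}0.png",c["color"][:,:,::-1]); print(n,c["vfov"],c["cx"],c["cy"],c["T"].round(3).tolist())
    import numpy as np; np.savez(f"{n}0.npz",**c)
E
```

```text
{'time': 0.0, 'qpos': array([ 9.97003059e-01,  3.42695159e-01,  1.52506104e+00, -8.29223442e-06,
        1.27538431e+00, -1.46014385e-01]), 'qvel': array([-6.45023932e-05,  5.24183817e-04,  1.29527730e-03, -2.24358721e-03,
       -3.23312975e-06, -9.74025644e-04]), 'joint_efforts': array([-9.92117066e-06, -4.31260514e+01, -2.44213378e+01,  7.18127307e-02,
        5.61614684e-02, -1.50177661e-04]), 'tool_pos': array([0.21755293, 0.47733695, 0.2260439 ]), 'tool_rot': array([-3.14006011e+00, -2.17362369e-04,  2.71381602e+00]), 'contact_force': array([ 0.00630696, -0.942877  ,  1.37496671]), 'torque': array([-0.04623985, -0.02989255,  0.00659668]), 'opening': 0.09171868524990638}
-0.0188
scene 57.52991380454133 322.63792230478674 232.64514181690583 [[0.339, 0.667, -0.663, 0.999], [0.941, -0.255, 0.224, -0.141], [-0.019, -0.7, -0.714, 0.545], [0.0, 0.0, 0.0, 1.0]]
top 57.99540245250023 314.5876737185337 233.9538849914572 [[0.016, -0.983, 0.184, 0.478], [-1.0, -0.014, 0.011, -0.005], [-0.008, -0.185, -0.983, 0.701], [0.0, 0.0, 0.0, 1.0]]
wrist 62.389446563111875 314.6126189562733 234.19057303194003 [[0.416, 0.868, 0.271, 0.144], [0.91, -0.396, -0.125, 0.511], [-0.001, 0.299, -0.954, 0.383], [0.0, 0.0, 0.0, 1.0]]
```

View pics/top0.png

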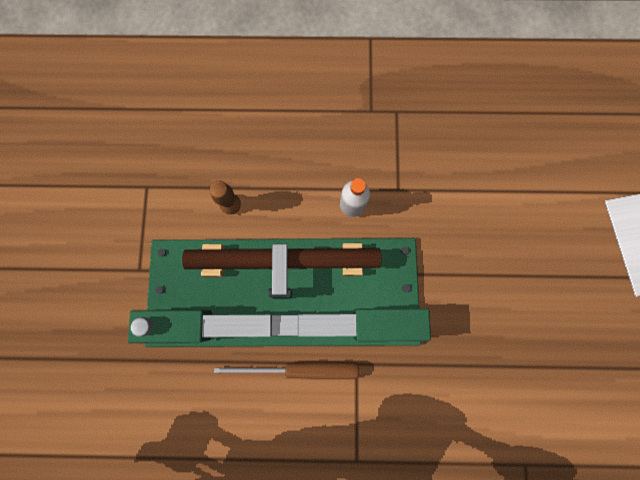

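View pics/scene0.png

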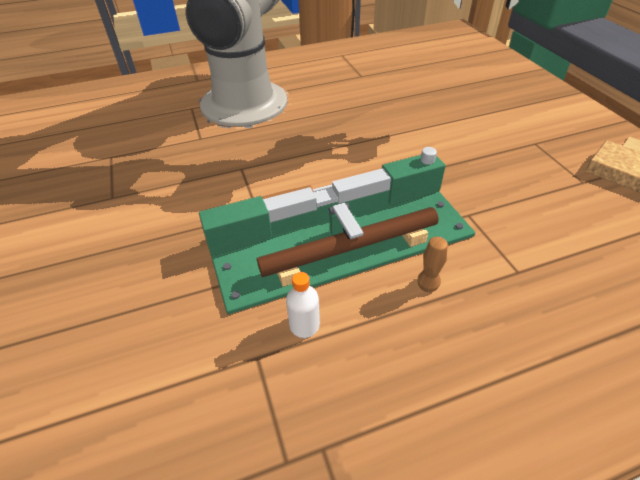

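View pics/wrist0.png

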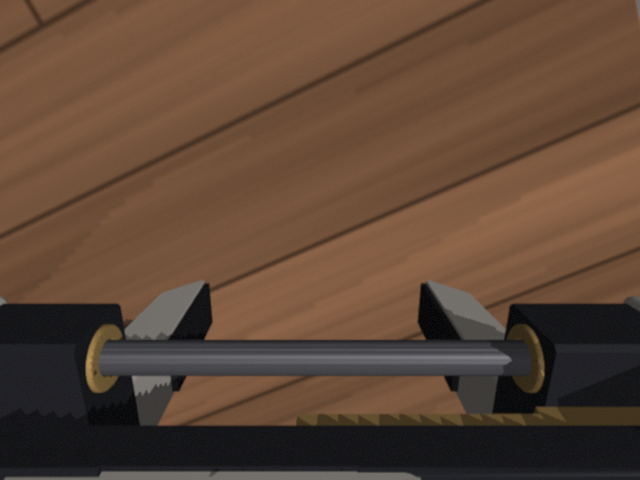

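The top view shows the strip at row ~325 from col 203 (the knob end) to col 356. A darker notch spans about cols 271–298. Next I'll measure these with depth.

```bash
cat > h.py <<'E'
import numpy as np,cv2
def pts(c,u,v,z=None):
    f=240/np.tan(np.radians(c["vfov"])/2)
    u=np.asarray(u,float);v=np.asarray(v,float)
    d=np.stack([(u-c["cx"])/f,(v-c["cy"])/f,np.ones_like(u)],-1)
    R=c["T"][:3,:3];t=c["T"][:3,3]
    w=d@R.T
    s=(z-t[2])/w[...,2] if z is not None else c["range_z"][v.astype(int),u.astype(int)]
    return t+w*np.asarray(s)[...,None]
E
python3 - <<'E'
from h import *
c=dict(np.load("top0.npz"))
hsv=cv2.cvtColor(c["color"],cv2.COLOR_RGB2HSV)
m=((hsv[...,1]<40)&(hsv[...,2]>110)).astype(np.uint8)
m[:, :195]=0;m[:,365:]=0;m[:305]=0;m[345:]=0
for b,n in((0,"strip"),):
    v,u=np.nonzero(m);P=pts(c,u,v)
    print(len(u),u.min(),u.max(),v.min(),v.max())
    print(np.histogram(P[:,2],bins=np.arange(.03,.1,.004)))
    t=P[P[:,2]>.062]; print('z',np.median(t[:,2]))
for x in range(196,364,4):
    print(x,c["color"][325,x].tolist(),pts(c,np.array([x]),np.array([325]))[0].round(4).tolist())
# plane-cast outline at z=.07
(cu,cv_),(w,h),a=cv2.minAreaRect(np.stack([u,v],1).astype(np.float32));print(cu,cv_,w,h,a)
bx=cv2.boxPoints(((cu,cv_),(w,h),a));print(bx);print(pts(c,bx[:,0],bx[:,1],.07).round(4))
row=c["color"][325].astype(int).sum(1);print([(x,row[x]) for x in list(range(199,207))+list(range(266,304))+list(range(352,360))])
for name,(u0,v0) in dict(knob=(139,326),jawtip=(279,247),jawhinge=(279,290),capglue=(358,186),handle=(219,187),gouge=(320,370),gougeL=(215,370)).items():
    print(name,pts(c,np.array([u0]),np.array([v0]))[0].round(3))
E
```

```text
3279 202 356 314 336
(array([   1,    0,    1,    1,    1,    2,  328,  178,    2, 1777,  894,
          0,    0,    0,    0,    0,    0]), array([0.03 , 0.034, 0.038, 0.042, 0.046, 0.05 , 0.054, 0.058, 0.062,
       0.066, 0.07 , 0.074, 0.078, 0.082, 0.086, 0.09 , 0.094, 0.098]))
z 0.06952744691038637
196 [54, 101, 74] [0.4617, 0.169, 0.0723]
200 [39, 77, 59] [0.4618, 0.1628, 0.0742]
204 [182, 185, 187] [0.4618, 0.158, 0.0708]
208 [182, 180, 185] [0.4618, 0.1531, 0.0674]
212 [178, 178, 183] [0.462, 0.1467, 0.0703]
216 [182, 181, 182] [0.4621, 0.1412, 0.0691]
220 [180, 182, 182] [0.4622, 0.1354, 0.0695]
224 [177, 177, 181] [0.4622, 0.1299, 0.0684]
228 [181, 181, 183] [0.4623, 0.124, 0.0693]
232 [178, 178, 182] [0.4624, 0.1181, 0.0698]
236 [176, 176, 179] [0.4626, 0.112, 0.0717]
240 [181, 184, 183] [0.4626, 0.1066, 0.0702]
244 [175, 177, 180] [0.4627, 0.1011, 0.0688]
248 [175, 176, 181] [0.4628, 0.0954, 0.0689]
252 [178, 179, 180] [0.4629, 0.0897, 0.0688]
256 [182, 182, 183] [0.4629, 0.0841, 0.0679]
260 [179, 179, 180] [0.4631, 0.0781, 0.0693]
264 [185, 185, 187] [0.4631, 0.0725, 0.06
[... 2033 characters left out ...]
(289, np.int64(545)), (290, np.int64(569)), (291, np.int64(564)), (292, np.int64(564)), (293, np.int64(556)), (294, np.int64(564)), (295, np.int64(548)), (296, np.int64(556)), (297, np.int64(493)), (298, np.int64(445)), (299, np.int64(550)), (300, np.int64(544)), (301, np.int64(546)), (302, np.int64(534)), (303, np.int64(540)), (352, np.int64(549)), (353, np.int64(554)), (354, np.int64(563)), (355, np.int64(569)), (356, np.int64(319)), (357, np.int64(238)), (358, np.int64(242)), (359, np.int64(253))]
knob [0.46  0.241 0.094]
jawtip [0.576 0.054 0.072]
jawhinge [0.513 0.052 0.071]
capglue [ 0.66  -0.059  0.107]
handle [0.659 0.142 0.097]
gouge [ 0.397 -0.009  0.023]
gougeL [0.393 0.152 0.014]
```

```bash
python3 - <<'E'
from h import *
c=dict(np.load("top0.npz"))
g=c["color"].astype(float)[...,0]
A=[];B=[]
for x in list(range(207,267))+list(range(302,352)):
    col=g[306:346,x]
    i=np.nonzero(col>115)[0]
    a,b=i[0],i[-1]
    A.append((x,306+a-.5));B.append((x,306+b+.5))
for E in(A,B):
    E=np.array(E);P=pts(c,E[:,0],E[:,1],.07)
    k=np.polyfit(P[:,1],P[:,0],1);print(k,np.polyval(k,[.141,.043,-.054]),np.std(P[:,0]-np.polyval(k,P[:,1])))
print(pts(c,np.array([202.5,269.7,298,355.5]),np.full(4,325.),.07))
E
```

```text
[-0.02036262  0.47958656] [0.47671544 0.47871097 0.48068615] 0.0004600230985101796
[-0.02212903  0.44902063] [0.44590043 0.44806908 0.4502156 ] 0.0004470861938917598
[[ 0.46178683  0.16032901  0.07      ]
 [ 0.46330534  0.06417133  0.07      ]
 [ 0.46394367  0.02375038  0.07      ]
 [ 0.46523849 -0.05824226  0.07      ]]
```

Call:
send_rows --pt "0 0 0 0 0 0.112 1" --pt "0 0 0 0 0 0.112 1" --pt "0 0 0 0 0 0.112 1" --pt "0 0 0 0 0 0.112 1" --pt "0 0 0 0 0 0.112 1" --newtons 20

```text
time: 0.57
tool_pos: [0.2177, 0.4776, 0.2264]
tool_rot: [-3.141, 0.0, 2.148]
contact_force: [-0.2, -0.0, 0.0]
opening: 0.0625
```

Call:
send_rows --pt "0 0 0 0 0 0.112 1" --pt "0 0 0 0 0 0.112 1" --pt "0 0 0 0 0 0.112 1" --pt "0 0 0 0 0 0.112 1" --pt "0 0 0 0 0 0.112 1"

```text
time: 0.98
tool_pos: [0.2177, 0.4776, 0.2265]
tool_rot: [-3.141, 0.0, 1.588]
contact_force: [0.5, 0.6, -0.3]
opening: 0.0298
```

Call:
send_rows --pt "-0.0227 0.0159 0.0078 0 0 0 1" --pt "-0.0227 0.0159 0.0078 0 0 0 1" --pt "-0.0227 0.0159 0.0078 0 0 0 1" --pt "-0.0227 0.0159 0.0078 0 0 0 1" --pt "-0.0227 0.0159 0.0078 0 0 0 1"

```text
time: 1.4
tool_pos: [0.3003, 0.3649, 0.1872]
tool_rot: [-3.141, 0.0, 1.594]
contact_force: [0.9, 0.4, -0.2]
opening: 0.0008
```

Call:
send_rows --pt "-0.0227 0.0159 0.0078 0 0 0 1" --pt "-0.0227 0.0159 0.0078 0 0 0 1" --pt "-0.0227 0.0159 0.0078 0 0 0 1" --pt "-0.0227 0.0159 0.0078 0 0 0 1" --pt "-0.0227 0.0159 0.0078 0 0 0 1"

```text
time: 1.82
tool_pos: [0.3825, 0.2532, 0.1483]
tool_rot: [-3.141, 0.0, 1.594]
contact_force: [0.6, 0.7, -0.1]
opening: 0.0004
```

Call:
send_rows --pt "-0.0227 0.0159 0.0078 0 0 0 1" --pt "-0.0227 0.0159 0.0078 0 0 0 1" --pt "-0.0227 0.0159 0.0078 0 0 0 1" --pt "-0.0227 0.0159 0.0078 0 0 0 1" --pt "-0.0227 0.0159 0.0078 0 0 0 1"

```text
time: 2.23
tool_pos: [0.4646, 0.1415, 0.1092]
tool_rot: [-3.141, -0.0, 1.594]
contact_force: [0.4, 0.4, -0.1]
opening: 0.0004
```

Call:
send_rows --pt "0 0 0 0 0 0 1" --pt "0 0 0 0 0 0 1"

```text
time: 2.4
tool_pos: [0.4642, 0.1417, 0.109]
tool_rot: [-3.14, 0.0, 1.591]
contact_force: [-0.0, 0.2, 0.4]
opening: 0.0001
```

Call:
send_rows --pt "-0.001 -0.003 0.015 0 0 0 1" --pt "0 0 0.015 0 0 0 1" --pt "0 0 0 0 0 0 1"

```text
time: 2.65
tool_pos: [0.4588, 0.1423, 0.0779]
tool_rot: [-3.137, 0.0, 1.595]
contact_force: [0.0, 0.1, 0.3]
opening: 0.0006
```

```bash
python3 - <<'E'
from cell import observe, imaging
import cv2,numpy as np
a=imaging.read_camera("scene")["color"][100:300,180:500,::-1]; b=imaging.read_camera("wrist")["color"][:,:,::-1]
a=cv2.resize(a,(800,500),interpolation=cv2.INTER_CUBIC);cv2.imwrite("pics/s1.png",a);cv2.imwrite("pics/w1.png",b)
s=observe();print(s["tool_pos"],s["contact_force"])
E
```

```text
[0.46047342 0.14244169 0.07989673] [ 0.36941993 -0.41366595 -0.43264097]
```

View pics/s1.png

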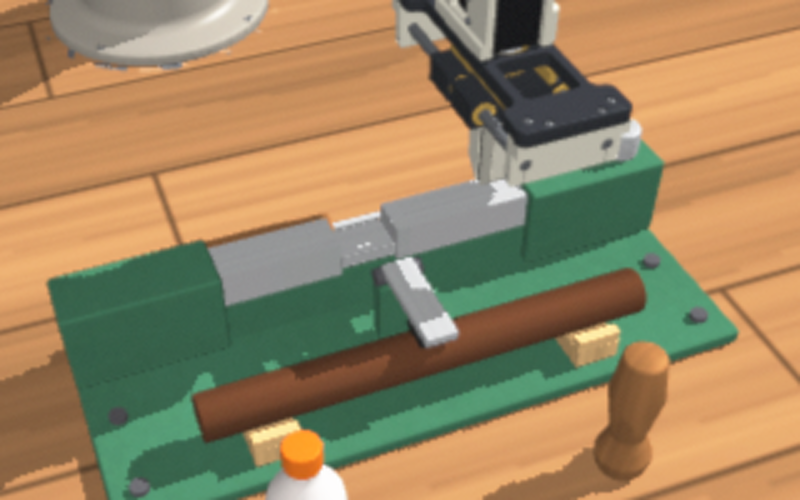

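View pics/w1.png

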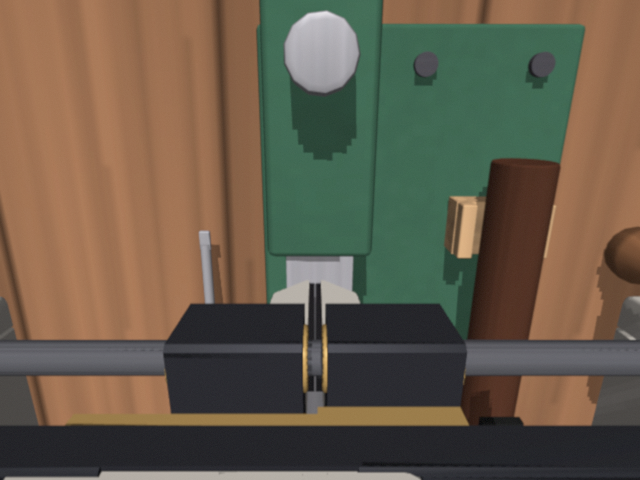

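The fingers are shut, centred on the strip's left end (s1 ~490,190), clear of the housing and knob. Lowering gently now.

Call:
send_rows --pt "0 0 0.003 0 0 0 1" --pt "0 0 0.003 0 0 0 1" --pt "0 0 0.002 0 0 0 1" --pt "0 0 0 0 0 0 1"

```text
time: 3.08
tool_pos: [0.461, 0.1418, 0.0717]
tool_rot: [-3.141, -0.0, 1.594]
contact_force: [0.0, -0.7, -0.0]
opening: 0.0004
```

Call:
send_rows --pt "0 0 0.001 0 0 0 1" --pt "0 0 0.001 0 0 0 1" --pt "0 0 0.001 0 0 0 1" --pt "0 0 0 0 0 0 1"

```text
time: 3.42
tool_pos: [0.4613, 0.1418, 0.0702]
tool_rot: [3.141, -0.0, 1.594]
contact_force: [-5.0, -1.3, 14.9]
opening: 0.0003
```

Call:
send_rows --pt "0 0 0 0 0 0 1" --pt "-0.004 0 -0.0003 0 0 0 1" --pt "-0.006 0 0 0 0 0 1" --pt "-0.006 0 0 0 0 0 1" --pt "-0.006 0 0 0 0 0 1"

```text
time: 3.83
tool_pos: [0.4628, 0.1206, 0.0702]
tool_rot: [3.138, -0.002, 1.593]
contact_force: [-0.2, 5.2, 8.8]
opening: 0.0005
```

Call:
send_rows --pt "-0.006 0 0 0 0 0 1" --pt "-0.006 0 0 0 0 0 1" --pt "-0.006 0 0 0 0 0 1" --pt "-0.006 0 0 0 0 0 1" --pt "-0.006 0 0 0 0 0 1"

```text
time: 4.25
tool_pos: [0.4635, 0.0905, 0.0702]
tool_rot: [3.138, -0.002, 1.593]
contact_force: [-0.4, 5.6, 8.4]
opening: 0.0004
```

Call:
send_rows --pt "-0.005 0 0 0 0 0 1" --pt "-0.005 0 0 0 0 0 1" --pt "-0.005 0 0 0 0 0 1" --pt "-0.004 0 0 0 0 0 1" --pt "-0.003 0 0 0 0 0 1"

```text
time: 4.67
tool_pos: [0.464, 0.0684, 0.0702]
tool_rot: [3.138, -0.002, 1.593]
contact_force: [-0.6, 6.1, 8.7]
opening: 0.0008
```

Call:
send_rows --pt "-0.003 0 0 0 0 0 1" --pt "-0.003 0 0 0 0 0 1" --pt "-0.003 0 0 0 0 0 1" --pt "-0.003 0 0 0 0 0 1"

```text
time: 5.0
tool_pos: [0.464, 0.0564, 0.07]
tool_rot: [3.139, -0.001, 1.593]
contact_force: [-0.8, 2.8, 5.3]
opening: 0.0004
```

Call:
send_rows --pt "-0.003 0 0 0 0 0 1" --pt "-0.003 0 0 0 0 0 1" --pt "-0.003 0 0 0 0 0 1" --pt "-0.003 0 0 0 0 0 1" --pt "0 0 0 0 0 0 1"

```text
time: 5.42
tool_pos: [0.4633, 0.0432, 0.0689]
tool_rot: [-3.141, 0.0, 1.593]
contact_force: [-0.8, -0.0, 0.2]
opening: 0.0005
```

It has dropped into the notch: the force is gone and z is down 1.3 mm. Lowering onto the key.

Call:
send_rows --pt "0 0 0.003 0 0 0 1" --pt "0 0 0.003 0 0 0 1" --pt "0 0 0.003 0 0 0 1" --pt "0 0 0.003 0 0 0 1" --pt "0 0 0 0 0 0 1"

```text
time: 5.83
tool_pos: [0.4632, 0.0438, 0.0566]
tool_rot: [-3.141, -0.0, 1.594]
contact_force: [-0.4, 0.3, 4.3]
opening: 0.0004
```

Call:
send_rows --pt "0 0 0.002 0 0 0 1" --pt "0 0 0.002 0 0 0 1" --pt "0 0 0.002 0 0 0 1" --pt "0 0 0 0 0 0 1"

```text
time: 6.17
tool_pos: [0.4632, 0.0439, 0.051]
tool_rot: [-3.141, -0.0, 1.594]
contact_force: [-2.2, 0.1, 5.7]
opening: 0.0004
```

Call:
send_rows --pt "0 0 0.001 0 0 0 1" --pt "0 0 0.001 0 0 0 1" --pt "0 0 0 0 0 0 1" --pt "0 0 0 0 0 0 1"

```text
time: 6.5
tool_pos: [0.4633, 0.0438, 0.0501]
tool_rot: [3.141, 0.0, 1.594]
contact_force: [-5.3, -0.2, 16.2]
opening: 0.0005
```

Call:
send_rows --pt "0 0 0 0 0 0 1" --pt "0 0 0 0 0 0 1" --pt "0 0 0 0 0 0 1" --pt "0 0 0 0 0 0 1" --pt "0 0 0 0 0 0 1"

```text
time: 6.92
tool_pos: [0.4633, 0.0438, 0.0501]
tool_rot: [3.141, 0.0, 1.594]
contact_force: [-3.4, 0.4, 15.5]
opening: 0.0004
```

```bash
python3 - <<'E'
from cell import observe, imaging
import cv2,numpy as np
from h import *
c=imaging.read_camera("scene")
np.savez("scene2.npz",**c)
a=c["color"][100:340,180:500,::-1]
cv2.imwrite("pics/s2.png",cv2.resize(a,(800,600),interpolation=cv2.INTER_CUBIC))
s=observe();print(s["time"],s["tool_pos"],s["contact_force"])
o=dict(np.load("scene0.npz"));d=np.abs(o["color"].astype(int)-c["color"]).sum(2)>90
for n,(u0,u1,v0,v1) in dict(glue=(284,325,270,340),handle=(415,450,235,292)).items(): print(n,d[v0:v1,u0:u1].mean())
E
```

```text
6.9667 [0.46327139 0.04384131 0.05011786] [-4.31684934 -0.72891071 15.68182066]
glue 0.01289198606271777
handle 0.0
```

View pics/s2.png

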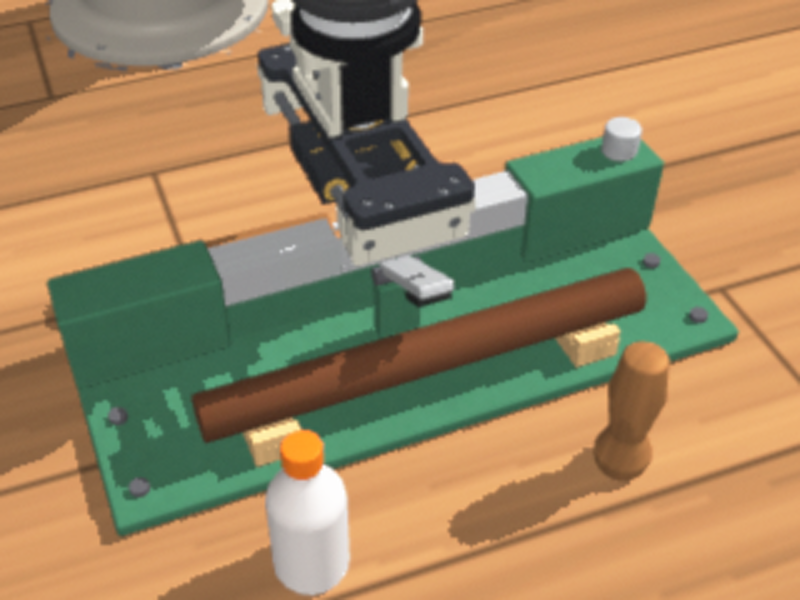

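The jaw is raised (s2 ~420,278), clear of the bar, and the bar, bottle and handle haven't moved. The key is at its stop, with z at 0.050 and about 15.5 N.

```bash
python3 -c "
from cell import workorder,observe
print(workorder.hand_in()); s=observe(); print(s['time'],s['tool_pos'],s['contact_force'])"
```

```text
the job is handed in; nothing more can be done
None
the job is handed in; nothing more can be done
```

The key is pressed to its stop, the jaw is open, and I handed the job in with the arm still holding it (no verdict is reported). I rested the shut fingers on the strip at edge_left (about 15 N). I then swept them right at about 9 N until they dropped into the notch, about 98 mm along, and pressed straight down.

- **Key:** just before hand-in the tip was at z = 0.0501 m, the key's fully-down height, with a steady push of about 15.5 N.
- **Jaw:** the scene picture shows it raised clear of the bar. I judged this by eye and did not measure the angle.
- **Bystanders:** the handle's part of the picture is unchanged and the bottle's nearly so. The bar looks in place. I did not recheck the gouge, which the last picture doesn't show clearly, but the fingers stayed at least 50 mm above the bench throughout.
- **Other readings:** there was a sideways force of about 4–5 N toward the robot while pressing, also seen when first touching the strip. No check failed.

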